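# Seat a taper-shank drill chuck in a tilted spindle

## Robot

A 7-joint arm with a two-finger parallel gripper is mounted at the origin on the work surface. World frame = base frame: x ahead of the robot, y to its left, z up, the work surface at z = 0. Lengths are in m, angles in degrees, forces in N, time in s.
With the tool pointing down it reaches from about 0.425 to 0.875 m from the base axis. Payload 4.7 kg.
Tool frame: the origin (TCP) lies midway between the tips of the shut fingers; the grasp point (between the pads) lies 19 mm behind it (env.tcp_to_grasp is the distance from the TCP to the grasp point, in m); z points along the fingers, x is the direction in which the jaws open and shut, and the axes are right-handed (so a half turn about z gives the same grasp; the last joint's range is limited). The gripper opens to 87 mm and grips with 3 to 60 N. Pads are 19 mm wide; open, the fingers measure 117 mm over their backs; the gripper's body (75 mm by 190 mm) begins 51 mm behind the grasp point.
Start: joints at [67.5, 18.392, -4.016, 83.108, 1.295, 78.541, -3.26], TCP at [0.257, -0.597, 0.223] pointing down, gripper open.
Joint ranges: [-163.93, 163.93], [-17.29, 119.83], [-79.2, 71.16], [3.27, 140.29], [-89.18, 269.18], [5.43, 117.66], [-154.24, 154.24]. Speed limits (degrees/s): [147.25, 147.25, 180, 180, 180, 180, 180].

## Interface

Orientations are given as [roll, pitch, yaw] about the fixed x, y, z axes, in that order (R = Rz(yaw) Ry(pitch) Rx(roll)).
In Python, from cell import env, viewer gives the robot as it stands.
- The arm moves only by the shell command python3 -m pendant 'ROWS' [OPENING] [FORCE]. ROWS is JSON, a list of rows, each a list of 6 numbers: the shift along the tool's x, y, z each as a share of 0.1 m, from -1 to 1, then the turn, a rotation vector about the tool's x, y, z each as a share of 90 degrees, from -1 to 1. A call has exactly 8 rows; each row is the pose to reach, as a shift and turn from the pose commanded when the call began, along the tool's axes at that moment; what a row does not reach only later rows make up. A row lasts 1/8 s, in which the tool goes at most 62.5 mm and 10.7 degrees, less where a joint would pass 70% of its speed; a pose out of reach is approached as far as the arm can. A call with a number of a shift or a turn outside -1 to 1 is refused whole. A call with a gripper value outside its range is refused whole. OPENING is the finger opening in mm, from 0 to 87, set as the call begins (- or left out, the last holds). The fingers move at their own pace and stop on an object; FORCE is the grip in N (left out, the last holds). Time passes only in rows, so rows that repeat a pose let the fingers close, or fill a call up. It gives the time, the measured TCP pose, the force and the opening at its end, in the units of the state.
- env.get_obs(): the state, without advancing time (a new reading comes with each control period).
- viewer.read_camera(name): name is "scene" or "side" or "wrist"; returns a dict with "frame" (480x640x3 uint8, red, green, blue), "fx", "fy", "cx", "cy" (pixels), "k1" (the pictures are not rectified: a ray, as slopes to the right and down, at radius r is drawn at 1 + k1 r^2 times it, then the intrinsics apply), "view" (4x4, takes a point from world to camera coordinates); the wrist camera has in their place "hand_eye" (4x4, takes a point from camera to tool coordinates, whose origin is the TCP and whose axes are the tool frame's). Camera axes: x right, y down, z forward; pixel columns grow to the right and rows downward; lengths in m; the calibration is good to about 2 mm. A picture is of the moment at which its call begins: read the wrist's pose just before it. There is no depth.
- env.sign_off(): hands the job in, once; it reports no verdict.
The state is a dict: "time_s": time; "qpos": joint angles; "joint_velocities": joint speeds; "effort": joint torques, N m; "tool_pos": TCP position; "tool_rot": TCP orientation; "force": force on the tool from outside, world axes, zero at the start; "wrist_torque": the same for the moment, N m; "grip_width": finger opening in m.
Only numpy, scipy, OpenCV 4.12 (cv2) and the standard library are available. Lean on these libraries where they do the work, as an engineer would, in place of code of your own. Each camera call takes 0.05 s, during which the arm holds its last target.

## Task

Take the drill chuck out of the tool rack, put its tapered shank into the nose of the tilted spindle and press or tap it fully home, until its collar bears firmly on the depth ring around the mouth and friction alone holds it there, then let go. It takes a firm push, but do not ram it, and leave the other tools and the things on the bench where they are.

Things in the scene. Friction and masses are not known exactly. Their poses are not given: they have to be found in the camera images.
- chuck_grip (a point): Drill chuck, bare steel, 0.2 to 0.4 kg: about the middle of its head, where to grip: a cylinder 32 mm thick, 40 mm long, with dark knurled bands, from 24 mm below to 16 mm above this point. Its z axis runs along the tool from shank to jaws. It starts upright, shank down, in one of the rack's three holes (which one differs), the tallest tool there. It is round: its turn does not matter.
- chuck_end (a point): Centre of the chuck's flat jaw end, 22 mm across with three small jaws, 26 mm above chuck_grip along its axis; a blunt cone 10 mm long joins it to the body. A place to push on.
- chuck_seat (a point): Centre of the underside of the chuck's collar, 30 mm below chuck_grip along its axis; z axis as there. The collar is 36 mm in diameter, 6 mm thick. Below it is the tapered shank, 46 mm long, round, 20 mm thick at the collar, 14 mm near the tip. In the rack the collar rests on the rack's top; when home it lies on the depth ring.
- rack: Fixed grey plastic block, 64 mm (own x) by 210 mm (own y) by 60 mm high; origin at the centre of its underside, on the bench. Three holes 24 mm wide, 52 mm deep in a row along its y axis at -68, 0 and +68 mm hold three steel taper-shank tools. Across the row (own x) there is room for fingers.
- socket: Mouth of the tapered socket in the nose of a fixed steel spindle, tilted in a grey cradle. Origin: on the socket's axis, 140 mm above the bench; z points out along the axis, 35 degrees from vertical, leaning to the robot's side. A rigid knurled depth ring, 56 mm wide with a 25 mm mouth, caps the nose; its flat top stands 0 to 7 mm out from the origin, set differently each time and not reported.
- socket_floor (a point): Bottom of the bore, 52 mm down the axis. In the bore four springy steel leaves form a taper tighter than the shank: the shank drops in loosely for about 22 mm, then wedges and needs a push along the axis that grows steadily to 5 to 15 N (ring setting and friction vary), until the collar meets the ring, a rigid stop. A push of 20 to 25 N makes sure it is home. Friction then holds it.
- centre_mid (a point): Mid-height of the head of the pointed steel centre in the rack (same collar and shank, head a slim cone 20 mm thick, 46 mm tall above the rack). Leave it.
- collet_mid (a point): Mid-height of the head of the squat collet nut tool in the rack (same collar and shank, head 44 mm in diameter, 28 mm tall above the rack). Leave it.
- oil_mid (a point): Middle of a white plastic oil bottle, 42 mm in diameter, 105 mm tall, standing. Leave it.
- driver_grip (a point): Handle of a screwdriver 190 mm long lying on the bench. Leave it.
- wrench_grip (a point): Handle of a steel wrench lying on the bench. Leave it.
- carton_mid (a point): Middle of a small cardboard carton 90 x 70 x 50 mm. Leave it.
- tape_mid (a point): Centre of a roll of grey tape 90 mm in diameter, 19 mm high, lying flat. Leave it.
- caliper_mid (a point): Middle of a digital caliper 190 mm long, lying flat. Leave it.
Mind the look-alikes: they are no part of the job. What is shaped like the part that bears chuck_grip but blue is not meant.

How it is judged (in metres and radians):
On the way:
1. the chuck, in line in the socket, has been pressed down so that its collar bears on the depth ring with at least 4 N (z of chuck_seat in the frame of socket below 0.0085 m and x of chuck_seat in the frame of socket between -0.002 and 0.002 m and y of chuck_seat in the frame of socket between -0.002 and 0.002 m and angle between the z axis of chuck_seat and the z axis of socket, either way round below 0.05 rad and height (world z) of chuck_grip above 0.14 m and contact force between chuck and socket above 4 N), for 0.03 s.
At the end, for the whole second after the job is handed in: The chuck stands in the spindle socket, jaws outward, as pressed home on the depth ring: its collar no more than 8.5 mm out from the socket's origin, within 2 mm of the axis sideways and 0.05 rad in line with it, at rest and released (z of chuck_seat in the frame of socket below 0.0085 m and x of chuck_seat in the frame of socket between -0.002 and 0.002 m and y of chuck_seat in the frame of socket between -0.002 and 0.002 m and angle between the z axis of chuck_seat and the z axis of socket, either way round below 0.05 rad and height (world z) of chuck_grip above 0.14 m and linear speed of chuck below 0.01 m/s); the robot touches nothing.
It fails at once if the chuck is rammed into the spindle: its collar bears on the nose with more than 60 N (contact force between chuck and socket above 60 N).
It fails at once if another tool or a thing on the bench is moved by more than 30 mm (distance of any of centre_mid, collet_mid, oil_mid, driver_grip, wrench_grip, carton_mid, tape_mid, caliper_mid from where it was at the start of the episode above 0.03 m).
It also fails if it takes over 45 s, if anything falls off the work surface, if the arm or the gripper's body presses on something with over 40 N, if the wrist force passes 120 N, or if a joint passes its speed limit or range.

## Working session

There is one attempt and no reset: what is moved stays moved. The work goes in short steps, Python scripts to look and compute and a shell command to move; the robot and the scene stay as the last step left them, time stands still between calls to the robot, and variables do not carry over. Pictures are saved under pics/ and viewed, and the job is handed in when it is done.

```bash
ls; mkdir -p pics; cat > h.py <<'E'
import numpy as np,cv2
from cell import env,viewer
from scipy.spatial.transform import Rotation as R
def tool():
    o=env.get_obs(); T=np.eye(4); T[:3,:3]=R.from_euler('xyz',o['tool_rot'],degrees=True).as_matrix(); T[:3,3]=o['tool_pos']; return T,o
def cam(n):
    T,o=tool(); c=viewer.read_camera(n)
    V=np.array(c['view']) if n!='wrist' else np.linalg.inv(T@np.array(c['hand_eye']))
    c['V']=V; return c
def save(c,f): cv2.imwrite(f,cv2.cvtColor(c['frame'],cv2.COLOR_RGB2BGR))
def ray(c,u,v):
    K=np.array([[c['fx'],0,c['cx']],[0,c['fy'],c['cy']],[0,0,1.]])
    p=cv2.undistortPoints(np.array([[[u,v]]],float),K,np.array([c['k1'],0,0,0.]),).ravel()
    W=np.linalg.inv(c['V']); d=W[:3,:3]@np.array([p[0],p[1],1]); return W[:3,3],d/np.linalg.norm(d)
def plane(c,u,v,z):
    o,d=ray(c,u,v); return o+d*(z-o[2])/d[2]
def tri(c1,p1,c2,p2):
    o1,d1=ray(c1,*p1);o2,d2=ray(c2,*p2)
    A=np.stack([d1,-d2],1); t=np.linalg.lstsq(A,o2-o1,rcond=None)[0]
    a=o1+t[0]*d1;b=o2+t[1]*d2; return (a+b)/2,np.linalg.norm(a-b)
def proj(c,P):
    q=c['V']@np.append(P,1); x=q[:2]/q[2]; x=x*(1+c['k1']*(x@x)); return np.array([c['fx']*x[0]+c['cx'],c['fy']*x[1]+c['cy']])
E
python3 - <<'E'
from h import *
import pickle
print(env.get_obs())
for n in('scene','side','wrist'):
    c=cam(n); save(c,f'pics/{n}0.png'); pickle.dump(dict(c),open(f'{n}0.pkl','wb'))
    print(n,c['fx'],c['cx'],c['k1'],np.linalg.inv(c['V']).round(3).tolist())
E
```

```text
pics
{'time_s': 0.0, 'qpos': array([67.49992991, 18.43874056, -4.01609566, 83.17638749,  1.2952064 ,
       78.54003451, -3.26100672]), 'joint_velocities': array([ 0.01710051,  0.0178964 , -0.15049183,  0.01891426,  0.01073129,
        0.03531253, -0.11145892]), 'effort': array([-3.08963001e-05, -4.91299975e+01, -4.03929558e-01, -3.12531567e+01,
       -6.38940535e-02,  4.36324789e-02,  1.99101046e-04]), 'tool_pos': array([ 0.25692239, -0.59645682,  0.22145219]), 'tool_rot': array([ 1.79994172e+02,  1.09903718e-01, -6.66905831e+01]), 'force': array([-0.0750281 , -0.70190977,  0.21737674]), 'wrist_torque': array([-0.04175659, -0.02231772, -0.03629644]), 'grip_width': 0.08713012928656291}
scene 474.6338937293315 317.21441954052244 -0.06326277867841497 [[-0.176, 0.766, -0.619, 1.237], [0.984, 0.125, -0.125, 0.141], [-0.018, -0.631, -0.776, 0.916], [0.0, 0.0, 0.0, 1.0]]
side 450.1689995732264 319.7688416235227 -0.07647364896528594 [[-0.876, -0.323, 0.357, 0.141], [-0.482, 0.563, -0.671, 0.845], [0.016, -0.76, -0.649, 0.935], [0.0, 0.0, 0.0, 1.0]]
wrist 373.0894563350182 315.63227134066125 -0.08083556221312473 [[0.396, -0.883, -0.252, 0.325], [-0.918, -0.382, -0.106, -0.568], [-0.003, 0.273, -0.962, 0.384], [0.0, 0.0, 0.0, 1.0]]
```

View pics/scene0.png

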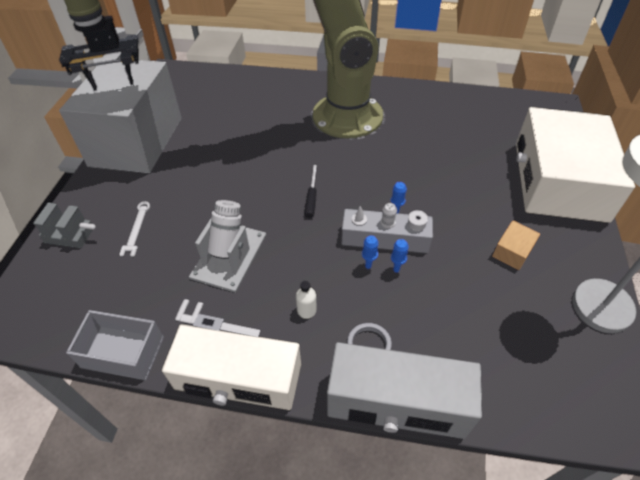

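View pics/side0.png

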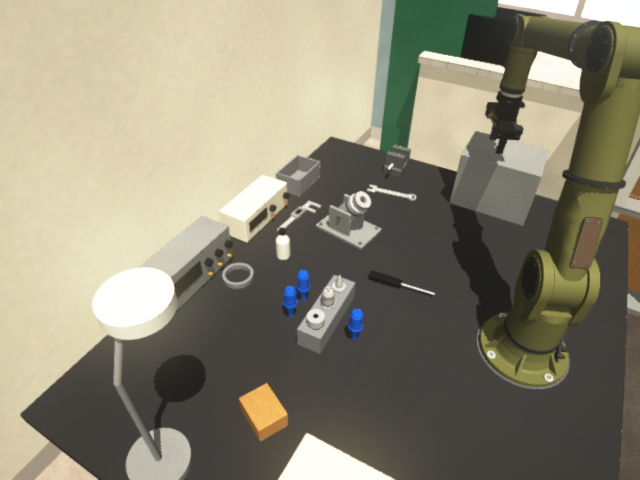

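View pics/wrist0.png

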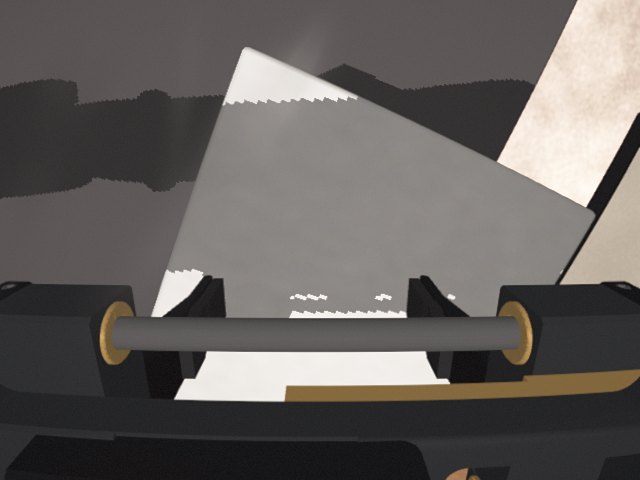

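```bash
python3 - <<'E'
import cv2,numpy as np
a=cv2.imread('pics/scene0.png');b=cv2.imread('pics/side0.png')
def crop(i,x,y,w,h,s,f): cv2.imwrite(f,cv2.resize(i[y:y+h,x:x+w],None,fx=s,fy=s,interpolation=cv2.INTER_CUBIC))
crop(a,330,170,120,110,6,'pics/c1.png');crop(a,180,190,100,100,6,'pics/c2.png')
crop(b,270,260,110,100,6,'pics/c3.png');crop(b,305,180,90,75,8,'pics/c4.png')
E
```

```text
(no output)
```

View pics/c1.png

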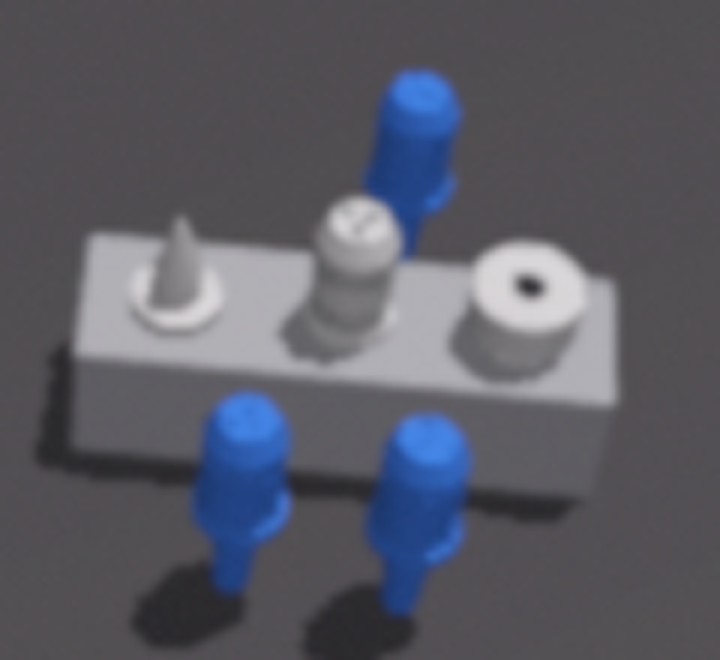

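View pics/c2.png

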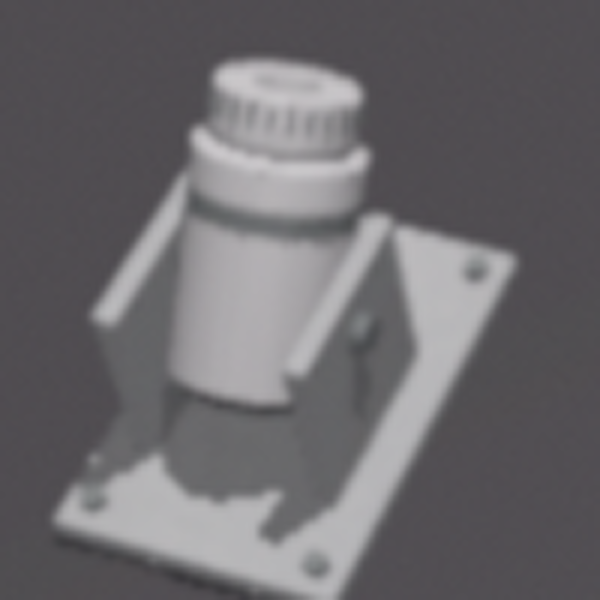

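View pics/c3.png

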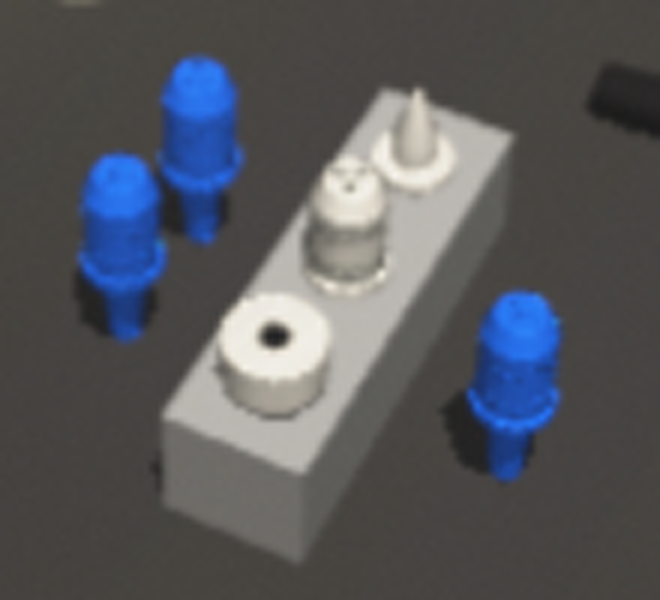

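View pics/c4.png

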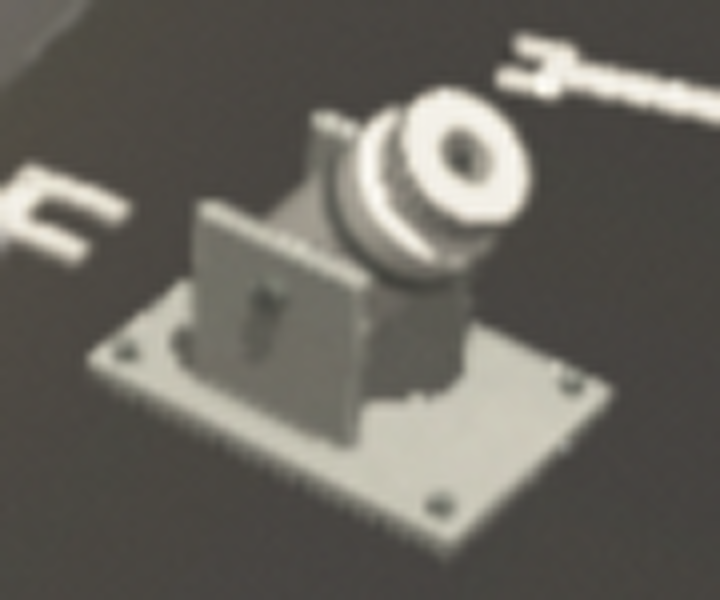

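```bash
python3 - <<'E'
from h import *
import pickle
s=pickle.load(open('scene0.pkl','rb'));d=pickle.load(open('side0.pkl','rb'))
S1=lambda x,y:(x/6-.4+330,y/6-.4+170)
S2=lambda x,y:(x/6-.4+180,y/6-.4+190)
D3=lambda x,y:(x/6-.4+270,y/6-.4+260)
D4=lambda x,y:(x/8-.4+305,y/8-.4+180)
print('end',tri(s,S1(360,220),d,D3(348,178)))
print('end pl',plane(s,*S1(360,220),.116),plane(d,*D3(348,178),.116))
print('collet top',tri(s,S1(529,286),d,D3(274,335)))
print('centre tip',tri(s,S1(181,215),d,D3(418,90)))
P=[plane(s,*S1(*q),.06) for q in((88,233),(617,278),(617,403),(75,358))];print(np.array(P).round(4),np.mean(P,0))
P2=[plane(d,*D3(*q),.06) for q in((385,88),(515,135),(303,472),(163,412))];print(np.array(P2).round(4),np.mean(P2,0))
for P in (P,):
    v=P[1]-P[0]+P[2]-P[3];print('rack row dir deg',np.degrees(np.arctan2(v[1],v[0])))
v=P2[3]-P2[0]+P2[2]-P2[1];print('row dir',np.degrees(np.arctan2(v[1],v[0])))
print('ring',tri(s,S2(287,82),d,D4(467,158)))
B=[plane(d,*D4(*q),.01) for q in((90,360),(450,555),(612,390),(185,283))];print(np.array(B).round(4))
v=B[1]-B[0]+B[2]-B[3];print('plate dir',np.degrees(np.arctan2(v[1],v[0])),np.linalg.norm(v)/2)
A=plane(s,*S2(515,258),.01);C=plane(s,*S2(335,600),.01);v=A-C;print('plate dir scene',A,C,np.degrees(np.arctan2(v[1],v[0])))
A=plane(s,*S2(55,518),.01);v=C-A;print('short side',np.degrees(np.arctan2(v[1],v[0])),np.linalg.norm(v))
for n,q in(('blue near',((420,92),(520,310))),('b2',((250,412),(198,75))),('b3',((430,437),(120,172)))):
    print(n,tri(s,S1(*q[0]),d,D3(*q[1])))
print('oil',tri(s,(306,286),d,(283,232)))
E
```

```text
end (array([0.48053394, 0.15998881, 0.11596814]), np.float64(0.000854328535572717))
end pl [0.48018228 0.15966768 0.116     ] [0.48064878 0.16049626 0.116     ]
collet top (array([0.47778104, 0.22774389, 0.0878301 ]), np.float64(0.00020841140353317))
centre tip (array([0.48179978, 0.09210582, 0.10785978]), np.float64(0.001875078806627143))
[[0.4522 0.0523 0.06  ]
 [0.4423 0.2655 0.06  ]
 [0.5078 0.2671 0.06  ]
 [0.519  0.0566 0.06  ]] [0.48032591 0.1603594  0.06      ]
[[0.5155 0.056  0.06  ]
 [0.451  0.0535 0.06  ]
 [0.4446 0.2627 0.06  ]
 [0.5083 0.2645 0.06  ]] [0.47984425 0.15918107 0.06      ]
rack row dir deg 92.84880226488939
row dir 91.8629003192587
ring (array([ 0.55177321, -0.2012182 ,  0.13954322]), np.float64(0.0012902136506588566))
[[ 0.6935 -0.1633  0.01  ]
 [ 0.5148 -0.128   0.01  ]
 [ 0.4997 -0.2526  0.01  ]
 [ 0.6841 -0.2284  0.01  ]]
plate dir 178.22665088360924 0.18160856464833391
plate dir scene [ 0.51844909 -0.13508758  0.01      ] [ 0.69354219 -0.16174939  0.01      ] 171.34195286441266
short side 81.32973608187504 0.12034400950450612
blue near (array([0.39263923, 0.17836835, 0.10218038]), np.float64(8.221782376926244e-05))
b2 (array([0.57113696, 0.12815154, 0.10351932]), np.float64(0.0007248632392098584))
b3 (array([0.57101756, 0.19372315, 0.10250521]), np.float64(0.0002846085584644266))
oil (array([0.71002906, 0.00728676, 0.09372651]), np.float64(0.002404396347861224))
```

```bash
python3 -m pendant '[[-0.08,-0.12,-0.06,0,0,0],[-0.17,-0.25,-0.12,0,0,0],[-0.26,-0.37,-0.19,0,0,0],[-0.35,-0.5,-0.25,0,0,0],[-0.44,-0.62,-0.31,0,0,0],[-0.53,-0.75,-0.37,0,0,0],[-0.62,-0.87,-0.44,0,0,0],[-0.7,-1,-0.5,0,0,0]]' 87
python3 -m pendant '[[-0.12,-0.12,0,0,0,0],[-0.25,-0.25,0,0,0,0],[-0.37,-0.37,0,0,0,0],[-0.5,-0.5,0,0,0,0],[-0.62,-0.62,0,0,0,0],[-0.75,-0.75,0,0,0,0],[-0.87,-0.87,0,0,0,0],[-1,-1,0,0,0,0]]'
python3 -m pendant '[[-0.12,-0.12,0,0,0,0],[-0.25,-0.25,0,0,0,0],[-0.37,-0.37,0,0,0,0],[-0.5,-0.5,0,0,0,0],[-0.62,-0.62,0,0,0,0],[-0.75,-0.75,0,0,0,0],[-0.87,-0.87,0,0,0,0],[-1,-1,0,0,0,0]]'
python3 - <<'E'
from h import *
import pickle
c=cam('wrist');save(c,'pics/w1.png');pickle.dump(dict(c),open('w1.pkl','wb'))
E
```

```text
time_s: 1.15
tool_pos: [0.3218, -0.4924, 0.2731]
tool_rot: [180.0, -0.0, -66.7]
force: [-0.0, -0.2, 0.7]
grip_width: 0.0872
time_s: 2.15
tool_pos: [0.374, -0.3607, 0.2726]
tool_rot: [180.0, -0.0, -66.7]
force: [-0.3, -0.0, -0.0]
grip_width: 0.0873
time_s: 3.15
tool_pos: [0.4262, -0.2293, 0.2725]
tool_rot: [180.0, -0.0, -66.7]
force: [-0.6, -0.5, 1.0]
grip_width: 0.0869
```

View pics/w1.png

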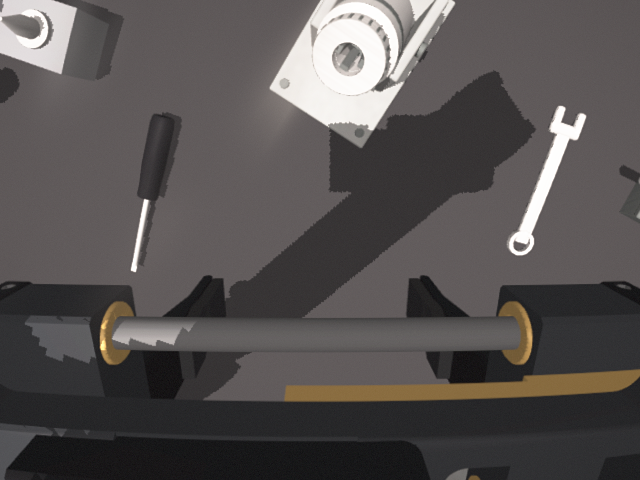

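```bash
python3 - <<'E'
from h import *
import pickle
s=pickle.load(open('scene0.pkl','rb'));d=pickle.load(open('side0.pkl','rb'));w=pickle.load(open('w1.pkl','rb'))
im=cv2.imread('pics/w1.png');cv2.imwrite('pics/w1c.png',cv2.resize(im[0:160,250:470],None,fx=3.5,fy=3.5,interpolation=cv2.INTER_CUBIC))
S=(287/6-.4+180,82/6-.4+190);D=(467/8-.4+305,158/8-.4+180)
print(tri(s,S,w,(349,57)),tri(d,D,w,(349,57)))
A=plane(w,270,88,.01);B=plane(w,363,147,.01);v=A-B;print(A,B,np.degrees(np.arctan2(v[1],v[0])),np.linalg.norm(v))
E
```

```text
(array([ 0.55422579, -0.20060997,  0.1429297 ]), np.float64(0.0005917637627034142)) (array([ 0.55372415, -0.20122006,  0.1388405 ]), np.float64(0.002922232063643228))
[ 0.5191457  -0.13595105  0.01      ] [ 0.50209059 -0.25426905  0.01      ] 81.79751960454378 0.11954090221154305
```

View pics/w1c.png

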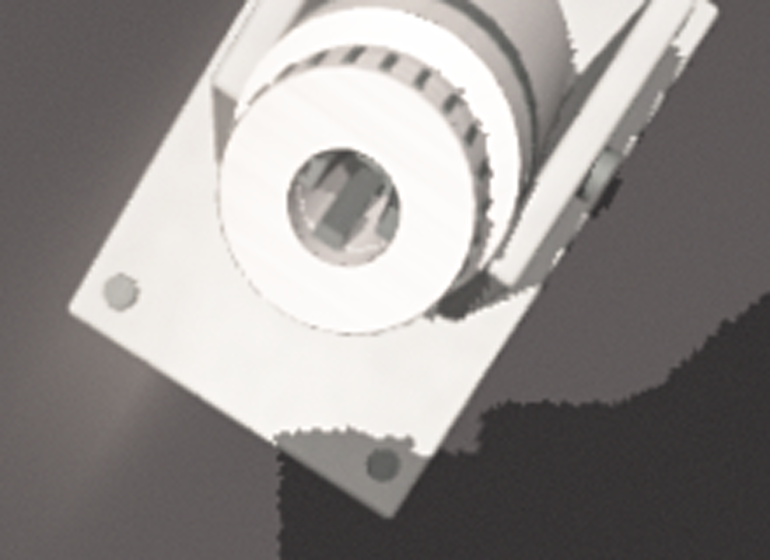

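```bash
python3 -m pendant '[[-0.12,-0.07,0,0,0,0],[-0.25,-0.15,0,0,0,0],[-0.37,-0.22,0,0,0,0],[-0.5,-0.3,0,0,0,0],[-0.62,-0.37,0,0,0,0],[-0.75,-0.45,0,0,0,0],[-0.87,-0.52,0,0,0,0],[-1,-0.6,0,0,0,0]]'
python3 -m pendant '[[-0.12,-0.07,0,0,0,0],[-0.25,-0.15,0,0,0,0],[-0.37,-0.22,0,0,0,0],[-0.5,-0.3,0,0,0,0],[-0.62,-0.37,0,0,0,0],[-0.75,-0.45,0,0,0,0],[-0.87,-0.52,0,0,0,0],[-1,-0.6,0,0,0,0]]'
python3 -m pendant '[[-0.12,-0.07,0,0,0,-0.1],[-0.25,-0.15,0,0,0,-0.2],[-0.37,-0.22,0,0,0,-0.3],[-0.5,-0.3,0,0,0,-0.4],[-0.62,-0.37,0,0,0,-0.5],[-0.75,-0.45,0,0,0,-0.6],[-0.87,-0.52,0,0,0,-0.7],[-1,-0.6,0,0,0,-0.768]]'
python3 - <<'E'
from h import *
import pickle
T,o=tool();print(o['tool_pos'],o['tool_rot'],o['qpos'].round(1))
c=cam('wrist');save(c,'pics/w2.png');pickle.dump(dict(c),open('w2.pkl','wb'))
print('pred end',proj(c,np.array([.4803,.160,.116])))
E
```

```text
time_s: 4.2
tool_pos: [0.4415, -0.1139, 0.2725]
tool_rot: [180.0, -0.0, -66.7]
force: [0.1, 0.1, 0.8]
grip_width: 0.0872
time_s: 5.2
tool_pos: [0.457, 0.0017, 0.2725]
tool_rot: [180.0, -0.0, -66.7]
force: [0.9, -0.3, 0.3]
grip_width: 0.0867
time_s: 6.2
tool_pos: [0.4725, 0.1174, 0.2725]
tool_rot: [-180.0, 0.0, 2.6]
force: [-0.2, -0.2, -0.0]
grip_width: 0.087
[0.47247738 0.1173622  0.2725255 ] [-1.79999715e+02  3.02305891e-04  2.64009894e+00] [ 26.   -1.7 -41.7  99.8  -1.2  81.5 -12.9]
pred end [327.59958014 172.47805886]
```

View pics/w2.png

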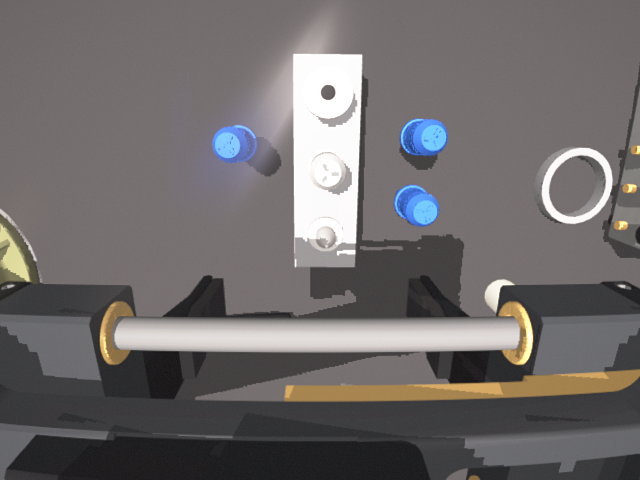

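```bash
python3 -m pendant '[[0.02,-0.08,0.12,0,0,0],[0.04,-0.17,0.25,0,0,0],[0.06,-0.25,0.37,0,0,0],[0.08,-0.34,0.5,0,0,0],[0.097,-0.422,0.62,0,0,0],[0.097,-0.422,0.75,0,0,0],[0.097,-0.422,0.87,0,0,0],[0.097,-0.422,0.95,0,0,0]]'
python3 -m pendant '[[0,0,0.15,0,0,0],[0,0,0.3,0,0,0],[0,0,0.45,0,0,0],[0,0,0.6,0,0,0],[0,0,0.75,0,0,0],[0,0,0.9,0,0,0],[0,0,1,0,0,0],[0,0,1,0,0,0]]'
python3 - <<'E'
from h import *
c=cam('wrist');save(c,'pics/w3.png')
c=cam('side');save(c,'pics/s3.png')
cv2.imwrite('pics/s3c.png',cv2.resize(cv2.imread('pics/s3.png')[220:360,240:420],None,fx=4,fy=4))
print(tool()[1]['tool_pos'])
E
```

```text
time_s: 7.25
tool_pos: [0.4802, 0.1585, 0.1766]
tool_rot: [180.0, 0.0, 2.4]
force: [0.6, 0.1, 0.1]
grip_width: 0.0871
time_s: 8.25
tool_pos: [0.4798, 0.1589, 0.0767]
tool_rot: [180.0, 0.1, 2.4]
force: [0.3, -0.4, 0.6]
grip_width: 0.0867
[0.48062927 0.15920634 0.07776469]
```

View pics/w3.png

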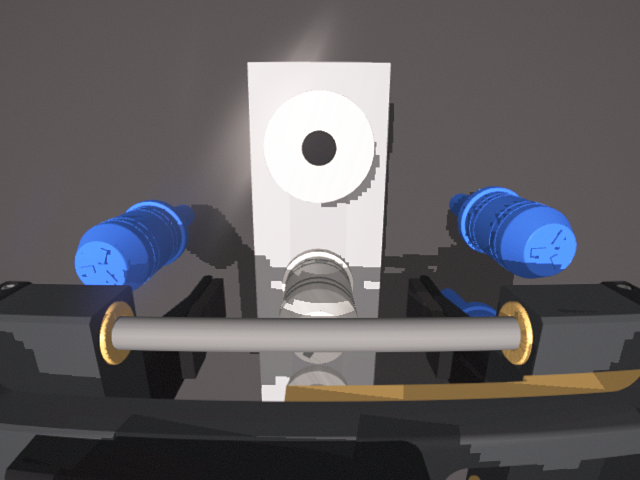

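View pics/s3c.png

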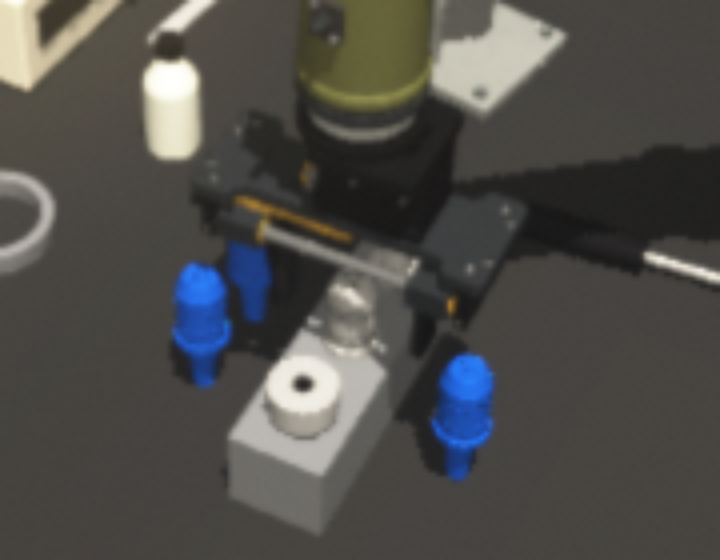

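```bash
python3 -m pendant '[[0,-0.005,0.02,0,0,0],[0,-0.008,0.04,0,0,0],[0,-0.008,0.04,0,0,0],[0,-0.008,0.04,0,0,0],[0,-0.008,0.04,0,0,0],[0,-0.008,0.04,0,0,0],[0,-0.008,0.04,0,0,0],[0,-0.008,0.04,0,0,0]]' 25 60
```

```text
time_s: 9.35
tool_pos: [0.4805, 0.1598, 0.0736]
tool_rot: [180.0, -0.0, 2.4]
force: [0.7, -0.1, -0.6]
grip_width: 0.0308
```

```bash
python3 -m pendant '[[0,0,-0.05,0,0,0],[0,0,-0.15,0,0,0],[0,0,-0.3,0,0,0],[0,0,-0.45,0,0,0],[0,0,-0.6,0,0,0],[0,0,-0.75,0,0,0],[0,0,-0.9,0,0,0],[0,0,-1,0,0,0]]' 10 60
python3 -m pendant '[[0,0.05,-0.12,0,0,0],[0,0.15,-0.25,0,0,0],[0.01,0.3,-0.4,0,0,0],[0.02,0.45,-0.5,0,0,0],[0.03,0.6,-0.6,0,0,0],[0.04,0.75,-0.6,0,0,0],[0.04,0.87,-0.6,0,0,0],[0.04,1,-0.6,0,0,0]]'
cat >> h.py <<'E'
Hd=171.6
def target(s,M,h=Hd,off=.0136):
    h=np.radians(h);t=np.radians(35);a=np.array([np.sin(t)*np.cos(h),np.sin(t)*np.sin(h),np.cos(t)])
    z=-a;g=h-np.pi;y=np.array([np.sin(g),-np.cos(g),0]);x=np.cross(y,z)
    T=np.eye(4);T[:3,:3]=np.stack([x,y,z],1);T[:3,3]=M+a*(s+off);return T
def delta(T1):
    T,o=tool();D=np.linalg.inv(T)@T1
    print('pos',o['tool_pos'].round(4),'q',o['qpos'].round(1),'F',o['force'].round(1),'w',round(o['grip_width'],4))
    print('shift',(D[:3,3]/.1).round(3),'turn',(R.from_matrix(D[:3,:3]).as_rotvec(degrees=True)/90).round(3))
E
python3 - <<'E'
from h import *
delta(target(.065,np.array([.5535,-.201,.1415])))
E
```

```text
time_s: 10.35
tool_pos: [0.4806, 0.1599, 0.1747]
tool_rot: [180.0, -0.1, 2.4]
force: [1.1, -0.7, -4.2]
grip_width: 0.0307
time_s: 11.35
tool_pos: [0.4882, 0.0594, 0.233]
tool_rot: [-180.0, 0.1, 2.4]
force: [0.8, -0.2, -3.0]
grip_width: 0.0303
pos [0.4882 0.0594 0.233 ] q [ 2.960e+01  2.000e-01 -3.930e+01  1.028e+02  1.000e-01  7.700e+01
 -7.300e+00] F [ 0.8 -0.2 -3. ] w 0.0303
shift [0.099 2.544 0.271] turn [-0.037  0.388  0.117]
```

```bash
python3 -m pendant '[[0,0.12,0,0,0,0],[0,0.25,0,0,0,0],[0,0.37,0,0,0,0],[0,0.5,0,0,0,0],[0,0.62,0,0,0,0],[0,0.75,0,0,0,0],[0,0.87,0,0,0,0],[0,1,0,0,0,0]]'
python3 -m pendant '[[0,0.12,0,0,0.05,0.01],[0,0.25,0,-0.01,0.1,0.03],[0,0.37,0,-0.01,0.15,0.04],[0,0.5,0,-0.02,0.2,0.06],[0,0.62,0,-0.02,0.25,0.07],[0,0.75,0,-0.03,0.3,0.09],[0,0.87,0,-0.03,0.35,0.11],[0,1,0,-0.037,0.388,0.117]]'
python3 - <<'E'
from h import *
import pickle
delta(target(.065,np.array([.5535,-.201,.1415])))
for n in('scene','side','wrist'):
    c=cam(n); save(c,f'pics/{n}4.png'); pickle.dump(dict(c),open(f'{n}4.pkl','wb'))
E
```

```text
time_s: 12.35
tool_pos: [0.4928, -0.0406, 0.2336]
tool_rot: [180.0, -0.0, 2.4]
force: [-0.5, 0.4, -3.8]
grip_width: 0.0307
time_s: 13.35
tool_pos: [0.5161, -0.1227, 0.2125]
tool_rot: [-178.5, -30.7, -7.1]
force: [-0.7, 1.0, -2.7]
grip_width: 0.0307
pos [ 0.5161 -0.1227  0.2125] q [ 23.3 -17.2  -7.8 126.1 -12.   41.3  15.4] F [-0.7  1.  -2.7] w 0.0307
shift [-0.018  0.722  0.047] turn [-0.024  0.048  0.011]
```

View pics/wrist4.png

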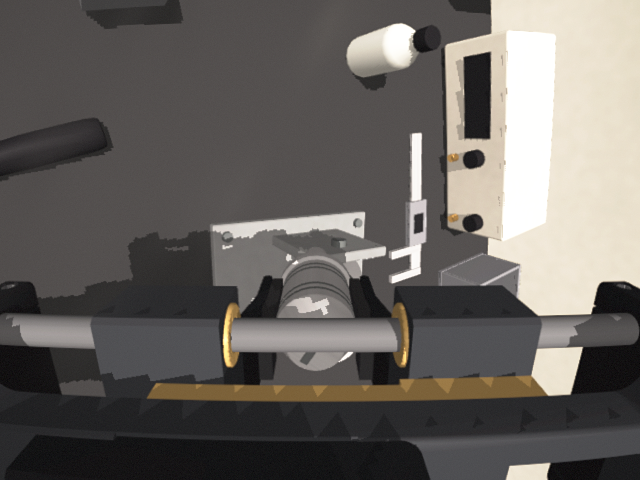

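View pics/side4.png

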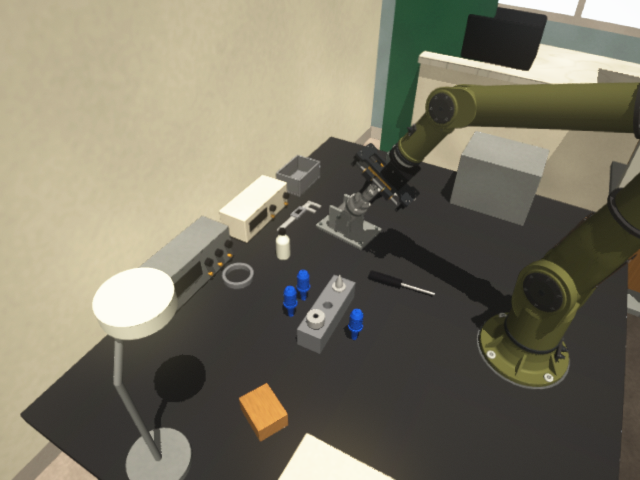

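```bash
python3 -m pendant '[[0,0.09,0,0,0,0],[0,0.18,0,-0.01,0.01,0],[-0.01,0.27,0.01,-0.01,0.02,0],[-0.01,0.36,0.02,-0.01,0.02,0.01],[-0.01,0.45,0.03,-0.02,0.03,0.01],[-0.02,0.54,0.03,-0.02,0.04,0.01],[-0.02,0.63,0.04,-0.02,0.05,0.01],[-0.02,0.72,0.05,-0.02,0.05,0.01]]'
python3 - <<'E'
from h import *
import pickle
T=target(.065,np.array([.5535,-.201,.1415]))
delta(T);print(T[:3,3])
for n in('scene','side'):
    c=cam(n); save(c,f'pics/{n}5.png'); pickle.dump(dict(c),open(f'{n}5.pkl','wb'))
a=cv2.imread('pics/scene5.png');b=cv2.imread('pics/side5.png')
cv2.imwrite('pics/c5.png',np.hstack([cv2.resize(a[150:300,170:270],None,fx=4,fy=4,interpolation=2),cv2.resize(b[140:265,300:400],None,fx=4,fy=4.8,interpolation=2)]))
E
```

```text
time_s: 14.5
tool_pos: [0.5064, -0.2026, 0.2068]
tool_rot: [179.6, -35.1, -8.8]
force: [0.2, 0.4, -3.4]
grip_width: 0.0309
pos [ 0.5064 -0.2026  0.2068] q [ 33.5 -16.8  -7.3 128.3 -19.8  35.8  29.7] F [ 0.2  0.4 -3.4] w 0.0309
shift [ 0.005 -0.084  0.014] turn [ 0.007 -0.001 -0.003]
[ 0.50890053 -0.19441412  0.20588535]
```

View pics/c5.png

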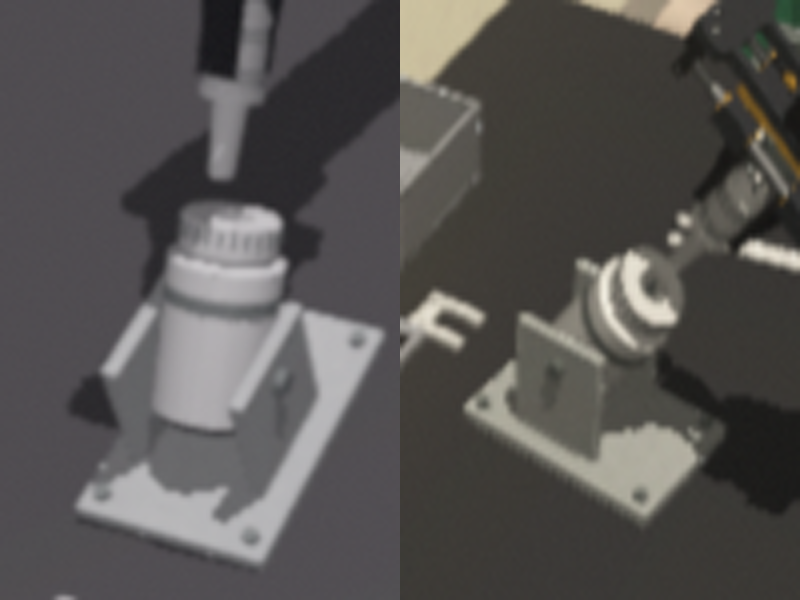

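```bash
python3 -m pendant '[[0,-0.02,0,0.007,0,0],[0,-0.04,0,0.007,0,0],[0.005,-0.06,0,0.007,0,0],[0.005,-0.084,0.01,0.007,0,0],[0.005,-0.084,0.014,0.007,0,0],[0.005,-0.084,0.014,0.007,0,0],[0.005,-0.084,0.014,0.007,0,0],[0.005,-0.084,0.014,0.007,0,0]]'
python3 - <<'E'
from h import *
import pickle
M=np.array([.5535,-.201,.1415])
T=target(.065,M);delta(T)
cs={}
for n in('scene','side'):
    c=cam(n);cs[n]=c; save(c,f'pics/{n}6.png'); pickle.dump(dict(c),open(f'{n}6.pkl','wb'))
T,_=tool()
for k,dz in(('tip',.0596),('seat',.0136)):
    p=T[:3,3]+T[:3,2]*dz; print(k,p,[proj(cs[n],p).round(1) for n in cs])
print('M',[proj(cs[n],M).round(1) for n in cs])
a=cv2.imread('pics/scene6.png');b=cv2.imread('pics/side6.png')
cv2.imwrite('pics/c6a.png',cv2.resize(a[160:220,195:265],None,fx=10,fy=10,interpolation=2));cv2.imwrite('pics/c6b.png',cv2.resize(b[170:230,335:405],None,fx=10,fy=10,interpolation=2))
E
```

```text
time_s: 15.6
tool_pos: [0.5094, -0.1937, 0.2062]
tool_rot: [-179.8, -35.1, -8.8]
force: [-0.7, 0.1, -4.1]
grip_width: 0.0311
pos [ 0.5094 -0.1937  0.2062] q [ 33.3 -16.8  -7.8 128.4 -20.4  35.9  29.6] F [-0.7  0.1 -4.1] w 0.0311
shift [-0.005  0.008  0.   ] turn [-0.    -0.002 -0.003]
tip [ 0.54330022 -0.19864499  0.15741228] [array([228.5, 195.4]), array([365.8, 195.6])]
seat [ 0.51710663 -0.19479904  0.19503016] [array([230.9, 175.3]), array([374.5, 188.3])]
M [array([227.3, 203.5]), array([362.6, 198.5])]
```

View pics/c6a.png

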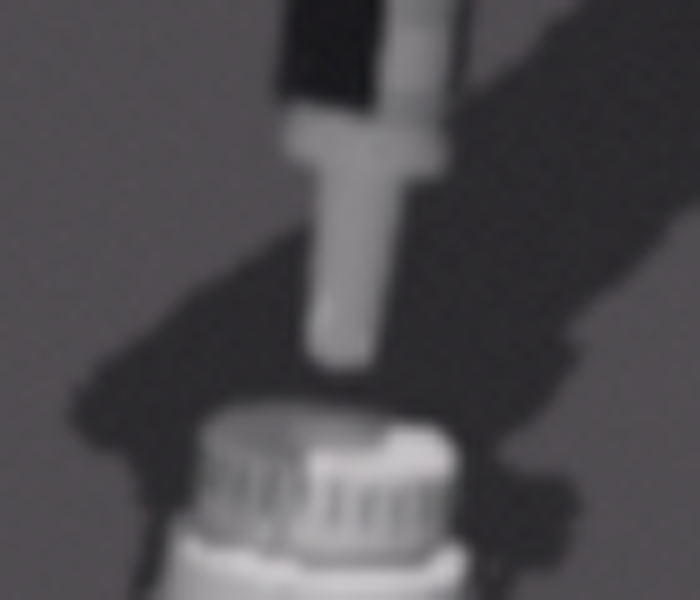

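View pics/c6b.png

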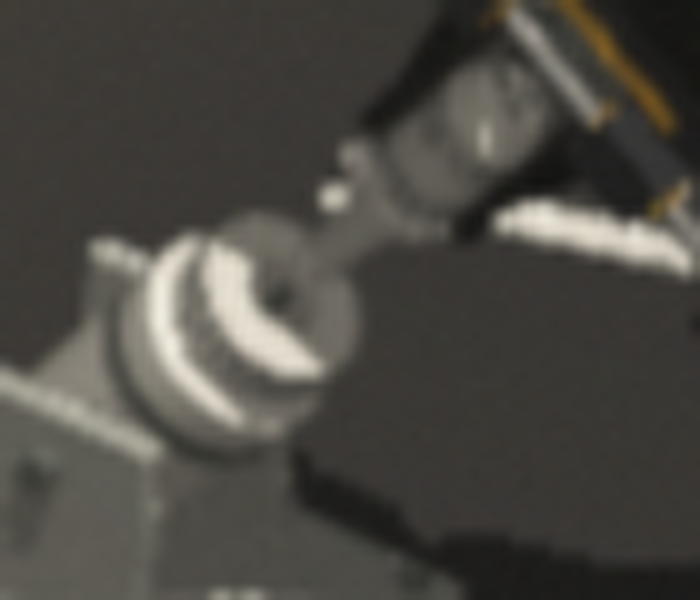

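```bash
python3 -m pendant '[[0,0.004,0.04,0,0,0],[-0.003,0.008,0.1,0,0,0],[-0.005,0.008,0.15,0,0,0],[-0.005,0.008,0.2,0,0,0],[-0.005,0.008,0.25,0,0,0],[-0.005,0.008,0.3,0,0,0],[-0.005,0.008,0.34,0,0,0],[-0.005,0.008,0.34,0,0,0]]'
python3 - <<'E'
from h import *
import pickle
M=np.array([.5535,-.201,.1415])
delta(target(0,M))
T,o=tool();print('F tool',(T[:3,:3].T@o['force']).round(1),o['wrist_torque'].round(2))
cs={}
for n in('scene','side'):
    c=cam(n); save(c,f'pics/{n}7.png')
a=cv2.imread('pics/scene7.png');b=cv2.imread('pics/side7.png')
cv2.imwrite('pics/c7.png',np.hstack([cv2.resize(a[160:220,200:260],None,fx=6.5,fy=6.5,interpolation=2),cv2.resize(b[170:230,340:400],None,fx=6.5,fy=6.5,interpolation=2)]))
E
```

```text
time_s: 16.7
tool_pos: [0.5282, -0.1971, 0.1776]
tool_rot: [-179.7, -35.1, -8.8]
force: [-0.0, -0.3, -4.7]
grip_width: 0.0309
pos [ 0.5282 -0.1971  0.1776] q [ 32.6 -12.3  -8.3 128.5 -21.   31.2  30.2] F [-0.  -0.3 -4.7] w 0.0309
shift [0.002 0.002 0.307] turn [-0.001 -0.001 -0.003]
F tool [-2.7  0.4  3.9] [0.2  1.1  0.01]
```

View pics/c7.png

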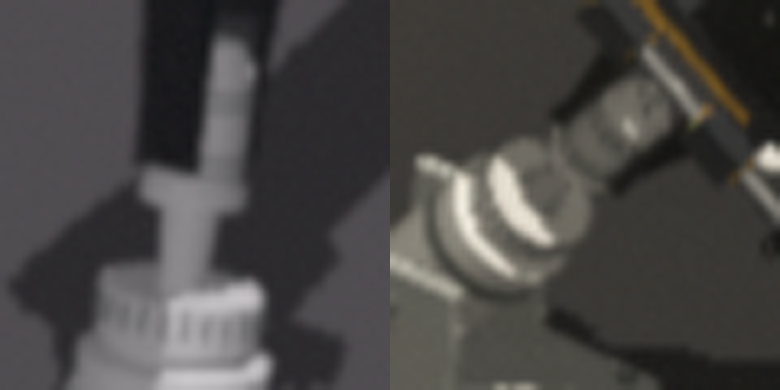

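```bash
python3 -m pendant '[[0,0,0.03,0,0,0],[0,0,0.06,0,0,0],[0,0,0.09,0,0,0],[0,0,0.12,0,0,0],[0,0,0.14,0,0,0],[0,0,0.15,0,0,0],[0,0,0.15,0,0,0],[0,0,0.15,0,0,0]]'
cat > st.py <<'E'
from h import *
delta(target(0,np.array([.5535,-.201,.1415])))
T,o=tool();print('t',o['time_s'],'F tool',(T[:3,:3].T@o['force']).round(1),o['wrist_torque'].round(2))
E
python3 st.py
```

```text
time_s: 17.8
tool_pos: [0.5365, -0.1983, 0.1654]
tool_rot: [-179.8, -35.1, -8.8]
force: [-0.9, -0.5, -5.8]
grip_width: 0.031
pos [ 0.5365 -0.1983  0.1654] q [ 32.3 -10.3  -8.5 128.5 -21.2  29.2  30.4] F [-0.9 -0.5 -5.8] w 0.031
shift [0.003 0.002 0.159] turn [-0.    -0.001 -0.003]
t 17.8 F tool [-4.   0.6  4.2] [0.26 1.67 0.05]
```

```bash
python3 -m pendant '[[0,0,0.01,0,0,0],[0,0,0.02,0,0,0],[0,0,0.03,0,0,0],[0,0,0.04,0,0,0],[0,0,0.05,0,0,0],[0,0,0.06,0,0,0],[0,0,0.07,0,0,0],[0,0,0.07,0,0,0]]'
python3 st.py
```

```text
time_s: 18.8
tool_pos: [0.5407, -0.199, 0.16]
tool_rot: [-179.8, -35.1, -8.8]
force: [-4.4, 1.1, -2.5]
grip_width: 0.0309
pos [ 0.5407 -0.199   0.16  ] q [ 32.2  -9.4  -8.6 128.4 -21.3  28.3  30.5] F [-4.4  1.1 -2.5] w 0.0309
shift [0.    0.001 0.09 ] turn [-0.    -0.001 -0.003]
t 18.8 F tool [-5.1 -0.4 -0.6] [0.33 1.86 0.03]
```

```bash
python3 -m pendant '[[-0.003,0,0.01,0,0,0],[-0.006,0,0.02,0,0,0],[-0.008,0,0.03,0,0,0],[-0.008,0,0.035,0,0,0],[-0.008,0,0.04,0,0,0],[-0.008,0,0.045,0,0,0],[-0.008,0,0.05,0,0,0],[-0.008,0,0.05,0,0,0]]'
python3 st.py
```

```text
time_s: 19.8
tool_pos: [0.5432, -0.1994, 0.1561]
tool_rot: [-179.8, -35.2, -8.8]
force: [-6.2, 1.5, 0.4]
grip_width: 0.0307
pos [ 0.5432 -0.1994  0.1561] q [ 32.1  -8.8  -8.6 128.4 -21.5  27.6  30.7] F [-6.2  1.5  0.4] w 0.0307
shift [0.001 0.001 0.043] turn [-0.    -0.002 -0.003]
t 19.8 F tool [-5.  -0.6 -4. ] [0.37 1.8  0.04]
```

```bash
python3 -m pendant '[[-0.005,0,0.005,0,0,0],[-0.008,0,0.01,0,0,0],[-0.008,0,0.015,0,0,0],[-0.008,0,0.02,0,0,0],[-0.008,0,0.025,0,0,0],[-0.008,0,0.03,0,0,0],[-0.008,0,0.03,0,0,0],[-0.008,0,0.03,0,0,0]]'
python3 st.py
```

```text
time_s: 20.8
tool_pos: [0.5447, -0.1997, 0.1537]
tool_rot: [-179.8, -35.2, -8.7]
force: [-4.8, 2.0, 1.6]
grip_width: 0.031
pos [ 0.5447 -0.1997  0.1537] q [ 32.   -8.4  -8.6 128.4 -21.6  27.1  30.8] F [-4.8  2.   1.6] w 0.031
shift [ 0.003 -0.     0.015] turn [-0.    -0.003 -0.003]
t 20.8 F tool [-3.2 -1.2 -4.3] [0.4 1.6 0.1]
```

```bash
python3 -m pendant '[[0,0,0.005,0,0,0],[0,0,0.01,0,0,0],[0,0,0.015,0,0,0],[0,0,0.02,0,0,0],[0,0,0.025,0,0,0],[0,0,0.03,0,0,0],[0,0,0.03,0,0,0],[0,0,0.03,0,0,0]]'
python3 st.py
python3 - <<'E'
from h import *
for n in('scene','side'):
    c=cam(n); save(c,f'pics/{n}8.png')
a=cv2.imread('pics/scene8.png');b=cv2.imread('pics/side8.png')
cv2.imwrite('pics/c8.png',np.hstack([cv2.resize(a[160:220,200:260],None,fx=6.5,fy=6.5,interpolation=2),cv2.resize(b[170:230,340:400],None,fx=6.5,fy=6.5,interpolation=2)]))
E
```

```text
time_s: 21.8
tool_pos: [0.5459, -0.1998, 0.1521]
tool_rot: [-179.8, -35.2, -8.7]
force: [-17.3, 4.4, 12.3]
grip_width: 0.0312
pos [ 0.5459 -0.1998  0.1521] q [ 31.9  -8.1  -8.7 128.4 -21.7  26.9  30.9] F [-17.3   4.4  12.3] w 0.0312
shift [ 0.002  0.001 -0.005] turn [-0.    -0.002 -0.003]
t 21.8 F tool [ -7.4  -1.8 -20.3] [0.78 2.46 0.21]
```

View pics/c8.png

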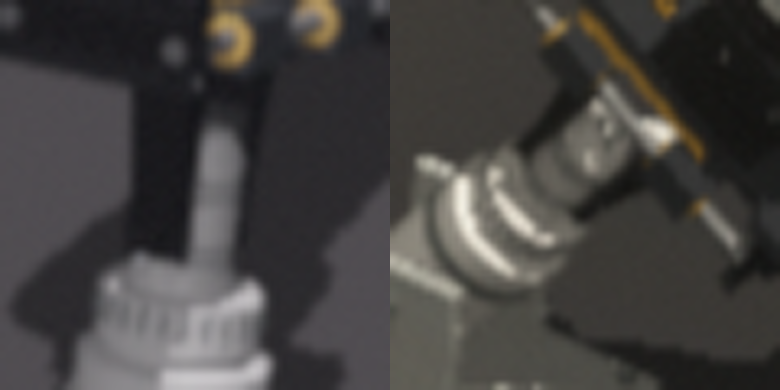

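```bash
python3 -m pendant '[[0,0,0.003,0,0,0],[0,0,0.005,0,0,0],[0,0,0.005,0,0,0],[0,0,0.005,0,0,0],[0,0,0.005,0,0,0],[0,0,0.005,0,0,0],[0,0,0.005,0,0,0],[0,0,0.005,0,0,0]]'
python3 st.py
```

```text
time_s: 22.9
tool_pos: [0.546, -0.1998, 0.1521]
tool_rot: [-179.8, -35.2, -8.7]
force: [-23.4, 6.0, 17.7]
grip_width: 0.0308
pos [ 0.546  -0.1998  0.1521] q [ 31.9  -8.1  -8.7 128.4 -21.7  26.9  30.9] F [-23.4   6.   17.7] w 0.0308
shift [ 0.002  0.    -0.006] turn [-0.    -0.002 -0.003]
t 22.9 F tool [ -9.4  -2.5 -28.3] [0.95 2.86 0.4 ]
```

```bash
python3 -m pendant '[[0,0,-0.01,0,0,0],[0,0,-0.018,0,0,0],[0,0,-0.018,0,0,0],[0,0,-0.018,0,0,0],[0,0,-0.018,0,0,0],[0,0,-0.018,0,0,0],[0,0,-0.018,0,0,0],[0,0,-0.018,0,0,0]]' - 60
python3 st.py
python3 -m pendant '[[0,0,0,0,0,0],[0,0,0,0,0,0],[0,0,0,0,0,0],[0,0,0,0,0,0],[0,0,0,0,0,0],[0,0,0,0,0,0],[0,0,0,0,0,0],[0,0,0,0,0,0]]' 60
python3 st.py
```

```text
time_s: 23.9
tool_pos: [0.5457, -0.1999, 0.1521]
tool_rot: [-179.8, -35.2, -8.7]
force: [-1.3, 1.7, 3.0]
grip_width: 0.0308
pos [ 0.5457 -0.1999  0.1521] q [ 32.   -8.1  -8.7 128.4 -21.6  26.8  30.8] F [-1.3  1.7  3. ] w 0.0308
shift [ 0.004 -0.    -0.004] turn [-0.    -0.003 -0.003]
t 23.9 F tool [ 0.5 -1.5 -3.4] [0.37 0.46 0.21]
time_s: 24.9
tool_pos: [0.545, -0.1996, 0.1512]
tool_rot: [-179.8, -35.1, -8.8]
force: [-0.0, -0.7, -0.5]
grip_width: 0.0596
pos [ 0.545  -0.1996  0.1512] q [ 32.   -8.1  -8.7 128.5 -21.6  26.9  30.8] F [-0.  -0.7 -0.5] w 0.0596
shift [ 0.015  0.001 -0.007] turn [-0.    -0.002 -0.003]
t 24.9 F tool [-0.2  0.7  0.4] [ 0.12  0.57 -0.03]
```

Released cleanly. Retract along the axis and look.

```bash
python3 -m pendant '[[0,0,-0.06,0,0,0],[0,0,-0.12,0,0,0],[0,0,-0.2,0,0,0],[0,0,-0.3,0,0,0],[0,0,-0.4,0,0,0],[0,0,-0.5,0,0,0],[0,0,-0.6,0,0,0],[0,0,-0.65,0,0,0]]'
python3 - <<'E'
from h import *
import pickle
cs={}
for n in('scene','side'):
    c=cam(n);cs[n]=c; save(c,f'pics/{n}9.png'); pickle.dump(dict(c),open(f'{n}9.pkl','wb'))
M=np.array([.5535,-.201,.1415]);T=target(0,M);a=-T[:3,2]
T1,o=tool();print(o['tool_pos'],o['force'],o['qpos'].round(1))
for n in cs: print(n,'M',proj(cs[n],M).round(1),'end s=0',proj(cs[n],M+a*.056).round(1))
A=cv2.imread('pics/scene9.png');b=cv2.imread('pics/side9.png')
cv2.imwrite('pics/c9a.png',cv2.resize(A[150:230,190:270],None,fx=7,fy=7,interpolation=2));cv2.imwrite('pics/c9b.png',cv2.resize(b[160:230,330:400],None,fx=8,fy=8,interpolation=2))
E
```

```text
time_s: 25.9
tool_pos: [0.5078, -0.1943, 0.2053]
tool_rot: [-179.8, -35.2, -8.8]
force: [0.1, -1.0, -0.2]
grip_width: 0.06
[ 0.507964   -0.19438932  0.20512795] [ 0.33189963  0.6404135  -0.53846064] [ 33.6 -16.9  -7.9 128.6 -20.7  35.8  30. ]
scene M [227.3 203.5] end s=0 [230.2 179.2]
side M [362.6 198.5] end s=0 [373.  189.8]
```

View pics/c9a.png

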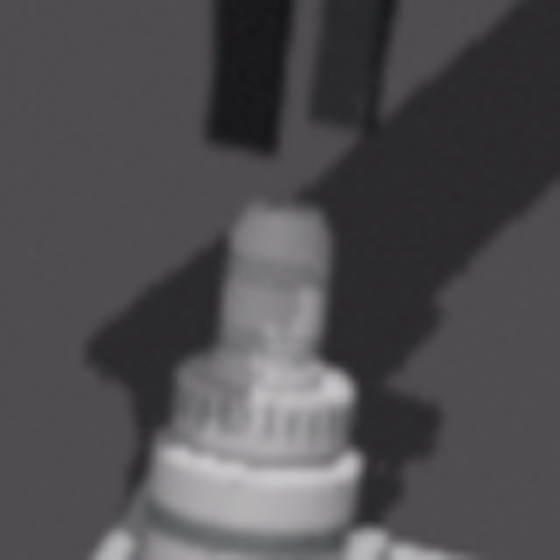

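View pics/c9b.png

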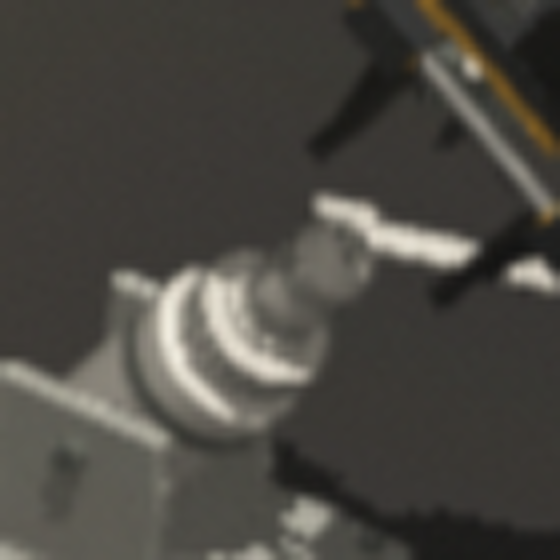

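```bash
python3 -c "
from cell import env
print(env.sign_off())"
```

```text
the job is handed in; nothing more can be done
None
```

I took the chuck from the middle hole of the rack and pressed its shank into the tilted spindle. I then let go, backed the gripper 65 mm out along the axis and handed the job in at about 26 s.

**Seating:**
- The push held at about 8 N while the shank wedged in, then rose sharply to about 24 N.
- A last small push of 0.5 mm brought it to about 32 N with no further travel, so I took the collar to be on the depth ring. That is a little above the 20–25 N you advised, but well under the 60 N limit.
- There was a small sideways force of about 7 N at that point. It disappeared when I released the chuck.

**Last check:** pictures after release show the chuck standing alone in the spindle with its collar on the ring. In the scene picture its jaw end is within about 1 pixel of where the seated pose predicts. The gripper is clear and reads almost no force.

**Not confirmed:**
- I judged the seating depth and sideways position only from the force and these pictures, so I have no direct reading against the 2 mm and 8.5 mm limits.
- I did not measure the other tools and bench items again at the end, but none of the moves or forces suggested contact with them.

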